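Eject a locked test-reader tray with the pin tool

ROBOT

A 6-joint arm with a two-finger parallel gripper is mounted at the origin on a cart in front of the work surface, level with it; the furniture and walls round the work are solid. World frame = base frame: x ahead of the robot, y to its left, z up, the work surface at z = 0. Lengths are in m, angles in rad, forces in N, time in s.
With the tool pointing down it reaches from about 0.35 to 0.975 m from the base axis. Payload 4.9 kg.
Tool frame: the origin (TCP) lies at the very end of the fingers, on their centre line; the grasp point (between the pads) lies 19 mm behind it; z points along the fingers, y is the line along which they close (so a half turn about z gives the same grasp; the last joint's range is limited). The gripper opens to 85 mm and grips with 20 to 120 N. Pads are 22 mm wide; open, the fingers measure 114 mm over their backs; the gripper's body (76 mm by 85 mm) begins 54 mm behind the grasp point. The pads swing forward as they close: fully open they stand 13 mm farther back than shut.
Start: joints at [1.12, 0.053, 1.613, -0, 1.476, -0.119], TCP at [0.204, 0.591, 0.231] pointing down, gripper open.
Joint ranges: [-3.01, 3.01], [-1.01, 2.22], [0.06, 2.58], [-1.02, 4.17], [0.09, 2.62], [-3.14, 3.14]. Speed limits (rad/s): [2.57, 2.57, 3.14, 3.14, 3.14, 3.14].

INTERFACE

Orientations are given as a rotation vector (axis times angle).
In Python, from station import ctrl, imaging gives the robot as it stands.
- The arm moves only by the tool play_rows, never from a script. Its argument "series" is a list of rows, each a list of 3 entries, a list of its own where there are three numbers: the opening, from 0 (shut) to 1 (fully open), then the shift along the tool's x, y, z each as a share of 0.05 m, from -1 to 1, then the turn, a rotation vector about the tool's x, y, z each as a share of 8 degrees, from -1 to 1. In form: [[grip, [dx, dy, dz], [ax, ay, az]], ...]. A call has 1 to 8 rows; each row shifts and turns the commanded pose from where the row before left it, along the tool's axes as they then stand; what a row does not reach is not made up. A row lasts 1/8 s, in which the tool goes at most 62.5 mm and 10.7 degrees, less where a joint would pass 70% of its speed; a pose out of reach is approached as far as the arm can. A call with a number of a shift or a turn outside -1 to 1 is refused whole. A call with a gripper value outside its range is refused whole. The fingers move at their own pace and stop on an object; "force" is the grip in N (left out, the last holds). Time passes only in rows, so rows that do not move let the fingers close. It gives the time, the measured TCP pose, the force, the opening and the grip force at its end, in the units of the state.
- ctrl.get_obs(): the state, without advancing time (a new reading comes with each control period).
- imaging.get_image(name): name is "scene" or "top" or "wrist"; returns a dict with "color" (384x512x3 uint8, blue, green, red), "fx", "fy", "cx", "cy" (pixels), "extrinsics" (4x4, takes a point from world to camera coordinates); the wrist camera has in their place "hand_eye" (4x4, takes a point from camera to tool coordinates, whose origin is the TCP and whose axes are the flange's). Camera axes: x right, y down, z forward; pixel columns grow to the right and rows downward; lengths in m; the calibration is good to about 2 mm. The wrist camera is an equidistant fisheye: a pixel r from the principal point sees the ray r / f radians off the axis. A picture is of the moment at which its call begins: read the wrist's pose just before it. There is no depth.
- ctrl.finish_job(): hands the job in; it is judged then, once.
The state is a dict: "t": time; "q": joint angles; "dq": joint speeds; "effort": joint torques, N m; "tool_pos": TCP position; "tool_rot": TCP orientation; "contact_force": force on the tool from outside, world axes, zero at the start; "wrist_torque": the same for the moment, N m; "opening": finger opening in m; "grip_force": force on a finger pad.
Only numpy, scipy, OpenCV 4.12 (cv2) and the standard library are available. Lean on these libraries where they do the work, as an engineer would, in place of code of your own. Each camera call takes 0.05 s, during which the arm holds its last target. There are 200 camera calls.

TASK

The test reader's cassette tray is locked in. Take the orange-handled pin tool from its stand, put the pin down through the slot in the reader's roof into the well of the tray and press the red release button right down, then, keeping it down all the way, push the tray out of the reader's front with the same pin until it stops. Be gentle with the mechanism (it breaks at 20 N), touch the reader only with the pin, leave the other things where they are, and finally stand the pin tool back in its stand with the tray left out.

Things in the scene. Friction and masses are not known exactly. Their poses are not given: they have to be found in the camera images.
- reader: White table-top test reader, fixed, 170 x 120 x 70 mm (x, y, z), black display at the rear of its roof. Origin: centre of its underside on the table; +z up, -x is its front, where the tray comes out. Roof slot with blue edges, 72 mm long (x = -46 to +26 mm), 20 mm wide, centred on y = 0; the tray's top runs 12 to 32 mm under the roof's top.
- button_spot (a point): Fixed point level with the roof's top, 70 mm over the table, straight above the red button while the tray is in; axes as the reader's. The button is at the bottom of a round well, 11 mm wide with 2 mm chamfer, in the tray, and travels with it. Well mouth 22 mm, button top 28 mm below this point, both +-8.5 mm: the height differs by reader and is not measured; find the button by feel.
- button (a joint): Travel of the red button, m: 0 = up, 0.006 = down on a hard stop. Spring: 3 N to start, 8 N at the bottom. A tooth on it locks the tray, free when the button is over 5.2 mm down. A second catch half-way (tray at 23 to 26 mm) locks again if the button is not kept over 4.5 mm down. With the tray out (43 mm or more) the button comes up when released and locks the tray out.
- tray (a joint): Travel of the grey tray (blue front) out of the reader, m: 0 = in and locked, 0.050 = fully out, at a hard stop. It moves along the reader's -x, has about 2.5 N of friction and stays where it is left. Its track is not quite level: well and button rise or sink by up to 5 mm (differs by reader, not measured) on the way out, so the press must be kept by feel. It is driven by the pin pushing on the wall of the well. Blue front, 70 x 30 mm.
- pin: Pin tool, about 50 g, upright in its stand: orange square handle 14 x 14 mm, 60 mm long (with a 4 mm black end cap), on a black flange 22 mm across and 4 mm thick; below the flange a steel pin 6 mm thick and 50 mm long. Origin: centre of the flange's underside, on the pin's axis; +z points up along the handle; x and y are square to the handle's flat faces.
- pin_grip (a point): Middle of the pin tool's handle, 34 mm above the flange's underside; axes as the pin tool's.
- pin_tip (a point): Lower end of the steel pin, 50 mm below the flange's underside.
- stand: Grey square block, fixed, 50 x 50 x 55 mm on a 56 mm rubber foot. Origin: centre of its underside.
- stand_hole (a point): Centre of the hole's mouth on the top of the stand, 55 mm over the table: hole 9 mm across with a 2 mm chamfer, 52 mm deep; the tool's flange rests on the top.
- lancet_box: Blue and white carton, 52 x 92 x 47 mm, bystander; origin at the centre of its underside.
- glue_stick: Yellow glue stick with red cap, 26 mm across, 90 mm tall, standing, bystander; origin at the centre of its underside.
- swab_pack: Flat white swab pack, 22 x 165 x 8 mm, bystander; origin at the centre of its underside.
Things that resemble listed ones, but are neither listed nor needed, are in the scene too. What is shaped like the stand but brown is not meant.

How it is judged:
On the way, in this order (a step that is already met when the one before it is completed fails the run):
1. the release button is held down with the pin while the tray is still in (value of joint button above 0.005 m and contact force between pin and reader above 3 N and value of joint tray below 0.004 m), for 0.1 s.
2. the tray has been pushed out with the pin (value of joint tray above 0.044 m and contact force between pin and reader above 0.5 N), for 0.1 s.
At the end, for the whole second after the job is handed in: The tray is out (43 mm or more of its 50 mm) with the button up again (within 1.5 mm), and the pin tool stands at rest in its stand: flange on the stand's top within 3 mm, pin within 4 mm of the hole's axis, upright within 0.1 rad (value of joint tray above 0.043 m and value of joint button below 0.0015 m and horizontal distance between pin_tip and stand_hole below 0.004 m and z of pin in the frame of stand_hole between -0.003 and 0.003 m and angle between pin's own z axis and vertical below 0.1 rad and linear speed of pin below 0.01 m/s); the robot touches nothing.
It fails at once if the pin tool pressed on the reader or its parts with more than 20 N (contact force between pin and reader above 20 N).
It fails at once if the robot itself touched the reader (contact force between any of the fingers, the arm and reader above 1 N).
It fails at once if the button came up while the tray was on its way (value of joint tray between 0.005 and 0.041 m and value of joint button below 0.0045 m).
It fails at once if a bystander was moved by more than 20 mm or the carton or glue stick tipped (distance of any of lancet_box, glue_stick, swab_pack from where it was at the start of the episode above 0.02 m or angle between any of lancet_box, glue_stick's own z axis and vertical above 0.3 rad).
It also fails if it takes over 72 s, if anything falls off the work surface, if the arm or the gripper's body presses on something with over 40 N, if the wrist force passes 120 N, or if a joint passes its speed limit or range.

## Working session

There is one attempt and no reset: what is moved stays moved. The work goes in short steps, Python scripts to look and compute and a tool call to move; the robot and the scene stay as the last step left them, time stands still between calls to the robot, and variables do not carry over. Pictures are saved under pics/ and viewed, at most 13 in all, crops included, and the job is handed in when it is done.

Besides the shell and the picture viewer there is one more tool, called after "Call:" as a command line: name --argument value ..., lists and objects as JSON in quotes. play_rows: Moves the arm, as the interface text tells. Shift numbers are shares of 0.05 m and turn numbers shares of 8 degrees, none past 1 either way. Its arguments: {"type":"object","properties":{"series":{"type":"array"},"force":{"type":"number"}},"required":["series"]}

```bash
mkdir -p pics; ls; cat > h.py <<'E'
import numpy as np,cv2
from scipy.spatial.transform import Rotation as R
from station import ctrl,imaging
def ray(im,u,v):
    E=np.array(im["extrinsics"]);d=np.array([(u-im["cx"])/im["fx"],(v-im["cy"])/im["fy"],1.])
    return -E[:3,:3].T@E[:3,3],E[:3,:3].T@d
def onz(im,u,v,z):
    o,d=ray(im,u,v);return o+d*(z-o[2])/d[2]
def proj(im,p):
    E=np.array(im["extrinsics"]);c=E[:3,:3]@np.array(p)+E[:3,3]
    return np.array([im["fx"]*c[0]/c[2]+im["cx"],im["fy"]*c[1]/c[2]+im["cy"]])
E
python3 - <<'E'
from h import *
o=ctrl.get_obs();print(o)
import pickle
d={}
for n in("scene","top"):
    d[n]=imaging.get_image(n);cv2.imwrite(f"pics/{n}0.png",cv2.resize(d[n]["color"],(800,600),interpolation=cv2.INTER_CUBIC))
    o,_=ray(d[n],0,0);print(n,o,d[n]["fx"],d[n]["extrinsics"])
pickle.dump(d,open("d.pkl","wb"))
E
```

```text
pics
{'t': 0.0, 'q': array([ 1.12000431e+00,  5.33369336e-02,  1.61429367e+00, -1.47190574e-05,
        1.47599589e+00, -1.18980610e-01]), 'dq': array([-4.40690880e-04,  2.13068957e-03, -5.79240077e-04,  2.01353901e-03,
        8.87974685e-05,  1.41963722e-04]), 'effort': array([ 9.17788602e-04, -3.93696356e+01, -3.70175171e+01, -2.69451175e-05,
        7.23664052e-03,  8.48979852e-06]), 'tool_pos': array([0.20331669, 0.59034744, 0.23007557]), 'tool_rot': array([-5.18725909e-01, -3.09790502e+00,  3.07190420e-03]), 'contact_force': array([-1.02775755,  0.15156409,  0.51397017]), 'wrist_torque': array([ 0.03240561, -0.07979389,  0.02117166]), 'grip_force': 0.0, 'opening': 0.08546067330090158}
scene [ 0.19645911 -0.64990678  0.83508705] 468.3498536495207 [[ 0.79137501 -0.6113054  -0.00559383 -0.54809303]
 [-0.48365527 -0.62047463 -0.61732392  0.20728703]
 [ 0.37390262  0.49124021 -0.7866892   0.90275772]
 [ 0.          0.          0.          1.        ]]
top [ 0.45684173 -0.18020678  0.94940534] 409.9295573407989 [[ 0.01280043 -0.99990247  0.0055861  -0.19134045]
 [-0.99241514 -0.01338727 -0.1222005   0.56698199]
 [ 0.12226337 -0.00397951 -0.99248971  0.88570289]
 [ 0.          0.          0.          1.        ]]
```

View pics/scene0.png

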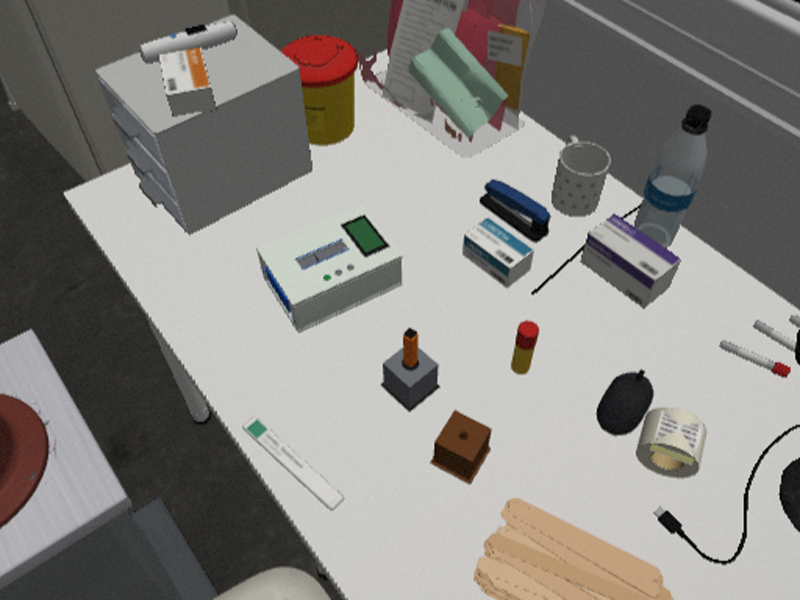

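View pics/top0.png

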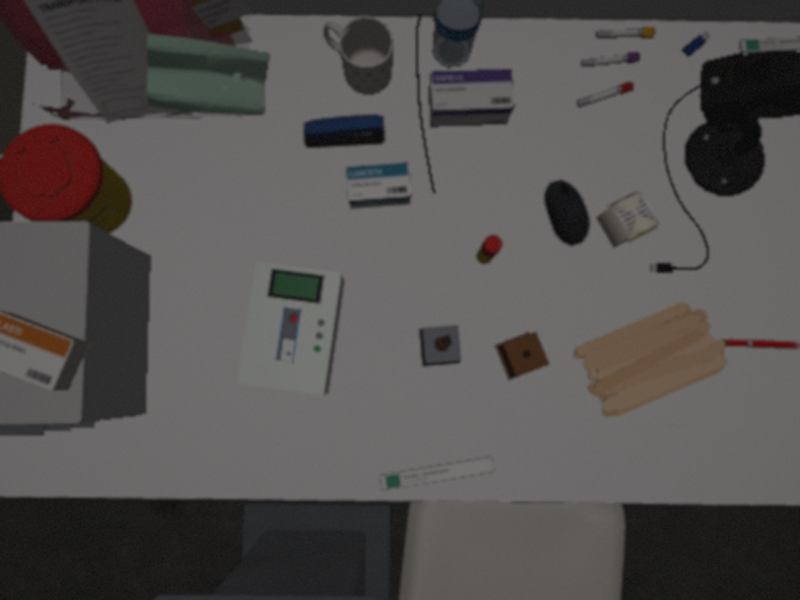

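```bash
python3 - <<'E'
from h import *
import pickle
d=pickle.load(open("d.pkl","rb"));im=d["top"];c=im["color"];k=512/800
hsv=cv2.cvtColor(c,cv2.COLOR_BGR2HSV)
# table corners / cabinet
for n,(u,v,z) in dict(cab_r=(150,255,.0),cabtopcorner=(90,222,.25),front=(300,497,0),box=(378,183,.047),glue=(491,243,.09),brown=(522,355,.055),bottle=(458,20,.2),bigbox=(470,90,.06)).items(): print(n,onz(im,u*k,v*k,z).round(3))
# reader roof
def rect(mask,u,v,z,name):
    n,l=cv2.connectedComponents(mask.astype(np.uint8));m=(l==l[int(v*k),int(u*k)]).astype(np.uint8)
    cs,_=cv2.findContours(m,cv2.RETR_EXTERNAL,cv2.CHAIN_APPROX_NONE);q=max(cs,key=cv2.contourArea)[:,0,:]
    P=np.array([onz(im,a,b,z)[:2] for a,b in q]);r=cv2.minAreaRect((P*1e3).astype(np.float32));print(name,r);return P
print(c[int(350*k),int(270*k)],c[int(420*k),int(270*k)],c[int(345*k),int(430*k)],c[int(358*k),int(440*k)],c[int(345*k),int(443*k)],c[int(318*k),int(294*k)])
g=c.min(2)
for T in(150,160,170,180): rect(g>T,260,350,.07,f"roof{T}")
b=c[...,0].astype(int);r=c[...,2].astype(int)
red=(r>b+60);
def blob(m,box):
    u0,v0,u1,v1=[int(x*k) for x in box];mm=np.zeros_like(m);mm[v0:v1,u0:u1]=m[v0:v1,u0:u1];y,x=np.nonzero(mm);return x.mean(),y.mean(),len(x)
for box,zs,nm in(((280,300,310,335),(.036,.042,.05),"button"),((425,330,460,360),(.119,),"orange")):
    u,v,n=blob(red if nm=="button" else (r>b+25),box);print(nm,u,v,n,[onz(im,u,v,z).round(4) for z in zs])
# scene handle: orange
s=d["scene"];cc=s["color"].astype(int);m=(cc[...,2]>cc[...,0]+60)
u,v,n=blob(m,(395,325,425,370));print("scene orange",u,v,n,[onz(s,u,v,z).round(4) for z in(.08,.085,.09)])
cv2.imwrite("pics/c1.png",cv2.hconcat([cv2.resize(c[155:260,145:225],(0,0),fx=5,fy=5,interpolation=cv2.INTER_CUBIC),cv2.resize(c[195:300,255:325],(0,0),fx=5,fy=5,interpolation=cv2.INTER_CUBIC)]))
E
```

```text
cab_r [0.645 0.187 0.   ]
cabtopcorner [0.632 0.159 0.25 ]
front [ 0.294 -0.05   0.   ]
box [ 0.747 -0.155  0.047]
glue [ 0.651 -0.313  0.09 ]
brown [ 0.5   -0.361  0.055]
bottle [ 0.909 -0.256  0.2  ]
bigbox [ 0.885 -0.288  0.06 ]
[112 116 113] [109 108 111] [69 65 65] [70 66 66] [16 22 40] [ 26  28 106]
roof150 ((596.7813720703125, -191.837890625), (841.7068481445312, 1173.5406494140625), 0.9374701976776123)
roof160 ((596.7813720703125, -191.837890625), (841.7068481445312, 1173.5406494140625), 0.9374701976776123)
roof170 ((596.7813720703125, -191.837890625), (841.7068481445312, 1173.5406494140625), 0.9374701976776123)
roof180 ((596.7813720703125, -191.837890625), (841.7068481445312, 1173.5406494140625), 0.9374701976776123)
button 187.6 203.8 5 [array([ 0.5487, -0.0369,  0.036 ]), array([ 0.5481, -0.0378,  0.042 ]), array([ 0.5473, -0.0391,  0.05  ])]
orange 281.7368421052632 220.1578947368421 19 [array([ 0.5096, -0.2416,  0.119 ])]
scene orange 262.26143790849676 223.77777777777777 153 [array([ 0.5164, -0.2441,  0.08  ]), array([ 0.5143, -0.2468,  0.085 ]), array([ 0.5122, -0.2494,  0.09  ])]
```

View pics/c1.png

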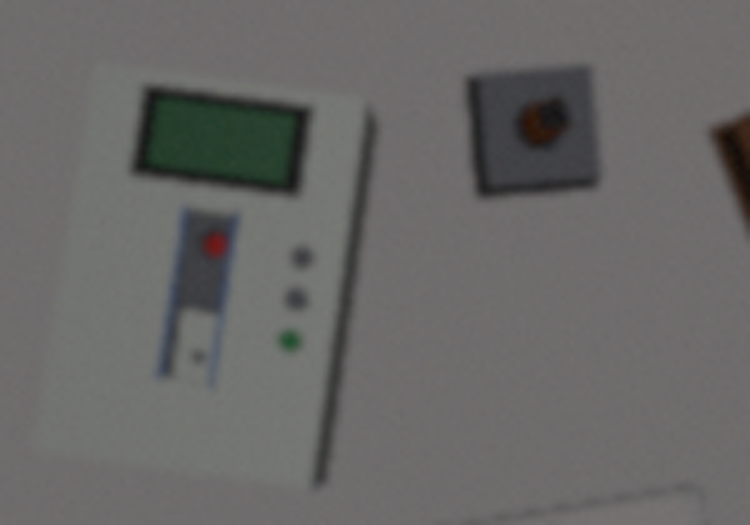

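```bash
cat >> h.py <<'E'
def plan(tgt,xang=None,maxs=0.05):
    """shift in tool axes shares for world target"""
    o=ctrl.get_obs();r=R.from_rotvec(o["tool_rot"]);d=r.inv().apply(np.array(tgt)-o["tool_pos"])
    print("pos",o["tool_pos"].round(4),"tool-shift shares",(d/0.05).round(3),"rows>=",np.abs(d).max()/.05)
    M=r.as_matrix();print("x axis",M[:,0].round(3),"y",M[:,1].round(3),"z",M[:,2].round(4))
E
python3 - <<'E'
from h import *
import pickle
d=pickle.load(open("d.pkl","rb"));im=d["top"];s=d["scene"];k=512/800
def tri(a,b):
    A=[];B=[]
    for i,(u,v) in((im,a),(s,b)):
        o,dd=ray(i,u,v);dd/=np.linalg.norm(dd);P=np.eye(3)-np.outer(dd,dd);A.append(P);B.append(P@o)
    return np.linalg.lstsq(np.vstack(A),np.hstack(B),rcond=None)[0]
print("cab corner",tri((90*k,222*k),(300*k,70*k)),tri((80*k,425*k),(180*k,133*k)))
C=np.array([onz(im,145+x/5,155+y/5,.07) for x,y in((97,62),(372,98),(322,487),(38,455))]);print(C.round(4),C.mean(0))
for a,b in((0,3),(1,2),(1,0),(2,3)):
    e=C[b]-C[a];print(np.degrees(np.arctan2(e[1],e[0])),np.linalg.norm(e[:2]))
S=np.array([onz(im,255+(x-400)/5,195+y/5,.055) for x,y in((476,76),(592,67),(598,182),(484,190))]);print(S.round(4),S.mean(0))
for a,b in((0,3),(1,2)): e=S[b]-S[a];print(np.degrees(np.arctan2(e[1],e[0])),np.linalg.norm(e[:2]))
plan((.515,-.245,.23));plan((.2,.59,.42))
E
```

```text
cab corner [0.64532623 0.18412245 0.19858723] [0.42180753 0.16234196 0.21036125]
[[ 0.6242  0.0108  0.07  ]
 [ 0.61   -0.1092  0.07  ]
 [ 0.4422 -0.0918  0.07  ]
 [ 0.4541  0.0292  0.07  ]] [ 0.53260702 -0.04026769  0.07      ]
173.8313719367925 0.1710845950738728
174.08455253992722 0.1686936696886288
83.23448249971335 0.12088708330311082
84.36520127677656 0.1216312298643108
[[ 0.5351 -0.221   0.055 ]
 [ 0.5397 -0.2718  0.055 ]
 [ 0.4895 -0.2745  0.055 ]
 [ 0.4854 -0.2249  0.055 ]] [ 0.51244337 -0.24802049  0.055     ]
-175.54946469332754 0.04983487034278248
-176.97122635463393 0.05027360429458366
pos [0.2033 0.5904 0.2302] tool-shift shares [-11.336 -13.766   0.027] rows>= 13.766404360276145
x axis [-0.945  0.326  0.   ] y [ 0.326  0.945 -0.002] z [-8.0e-04 -1.7e-03 -1.0e+00]
pos [0.2033 0.5904 0.2302] tool-shift shares [ 0.061 -0.036 -3.796] rows>= 3.796191650162504
x axis [-0.945  0.326  0.   ] y [ 0.326  0.945 -0.002] z [-8.0e-04 -1.7e-03 -1.0e+00]
```

Call:
play_rows --series '[[1,[0,0,-1],[0,0,0]],[1,[0,0,-1],[0,0,0]],[1,[-0.8,-0.98,-0.5],[0,0,0]],[1,[-0.8,-0.98,0],[0,0,0]],[1,[-0.8,-0.98,0],[0,0,0]],[1,[-0.8,-0.98,0],[0,0,0]],[1,[-0.8,-0.98,0],[0,0,0]],[1,[-0.8,-0.98,0],[0,0,0]]]'

```text
t: 1.1
tool_pos: [0.3317, 0.2412, 0.3538]
tool_rot: [0.518, 3.098, -0.0]
contact_force: [1.5, -0.7, 0.7]
opening: 0.0854
grip_force: 0.0
```

Call:
play_rows --series '[[1,[-0.8,-0.98,0],[0,0,0]],[1,[-0.8,-0.98,0],[0,0,0]],[1,[-0.8,-0.98,0],[0,0,0]],[1,[-0.8,-0.98,0],[0,0,0]],[1,[-0.8,-0.98,0],[0,0,0]],[1,[-0.8,-0.98,0.5],[0,0,0]],[1,[-0.8,-0.98,0.6],[0,0,0]],[1,[-0.9,-1,0.6],[0,0,0]]]'

```text
t: 2.1
tool_pos: [0.5016, -0.2121, 0.2778]
tool_rot: [-0.52, -3.098, -0.0]
contact_force: [-0.5, 0.8, 0.8]
opening: 0.0856
grip_force: 0.0
```

Call:
play_rows --series '[[1,[0,0,0],[0,0,0]],[1,[0,0,0],[0,0,0]]]'

```text
t: 2.35
tool_pos: [0.5013, -0.21, 0.2789]
tool_rot: [-0.519, -3.098, -0.001]
contact_force: [0.3, -0.5, 1.2]
opening: 0.0854
grip_force: 0.0
```

```bash
cat >> h.py <<'E'
def wcast(im,o,u,v,z):
    r=R.from_rotvec(o["tool_rot"]);x,y=u-im["cx"],v-im["cy"];rr=np.hypot(x,y);t=rr/im["fx"]
    d=np.array([np.sin(t)*x/rr,np.sin(t)*y/rr,np.cos(t)]);H=np.array(im["hand_eye"])
    c=r.apply(H[:3,3])+o["tool_pos"];d=r.apply(H[:3,:3]@d);return c+d*(z-c[2])/d[2]
def wproj(im,o,p):
    r=R.from_rotvec(o["tool_rot"]);H=np.array(im["hand_eye"]);q=H[:3,:3].T@(r.inv().apply(np.array(p)-o["tool_pos"])-H[:3,3])
    h=np.hypot(q[0],q[1]);t=np.arctan2(h,q[2]);return np.array([im["cx"]+im["fx"]*t*q[0]/h,im["cy"]+im["fx"]*t*q[1]/h])
def wpic(name):
    import pickle
    o=ctrl.get_obs();im=imaging.get_image("wrist");pickle.dump((o,im),open(name+".pkl","wb"));return o,im
E
python3 - <<'E'
from h import *
o,im=wpic("w1");print(im["hand_eye"],im["fx"],im["cx"],im["cy"],o["t"])
plan((.5124,-.248,.25));print(o["q"],o["contact_force"])
print(wproj(im,o,(.5124,-.248,.119)),wproj(im,o,(.5124,-.248,.055)),wproj(im,o,(.548,-.0378,.042)))
cv2.imwrite("pics/w1.png",cv2.resize(im["color"],(800,600),interpolation=cv2.INTER_CUBIC))
E
```

```text
[[-3.73468697e-04 -9.45261146e-01 -3.26314613e-01  8.33120062e-02]
 [ 9.99999848e-01 -2.20392480e-04 -5.06076607e-04 -3.38116244e-05]
 [ 4.06457267e-04 -3.26314753e-01  9.45261084e-01 -1.42842001e-01]
 [ 0.00000000e+00  0.00000000e+00  0.00000000e+00  1.00000000e+00]] 297.3186396354542 257.1087924886313 193.2239070973932 2.35
pos [ 0.5016 -0.2096  0.2799] tool-shift shares [-0.454 -0.656  0.598] rows>= 0.6562134767417716
x axis [-0.946  0.325 -0.001] y [0.325 0.946 0.   ] z [ 1.e-03 -2.e-04 -1.e+00]
[-5.33775598e-01 -1.66036585e-01  1.74418635e+00  3.52057211e-04
  1.56448444e+00 -1.77252252e+00] [ 0.33691929 -0.50515318  1.21693214]
[227.34133835 194.84892739] [232.05428193 178.40444652] [385.93801219 152.45598221]
```

View pics/w1.png

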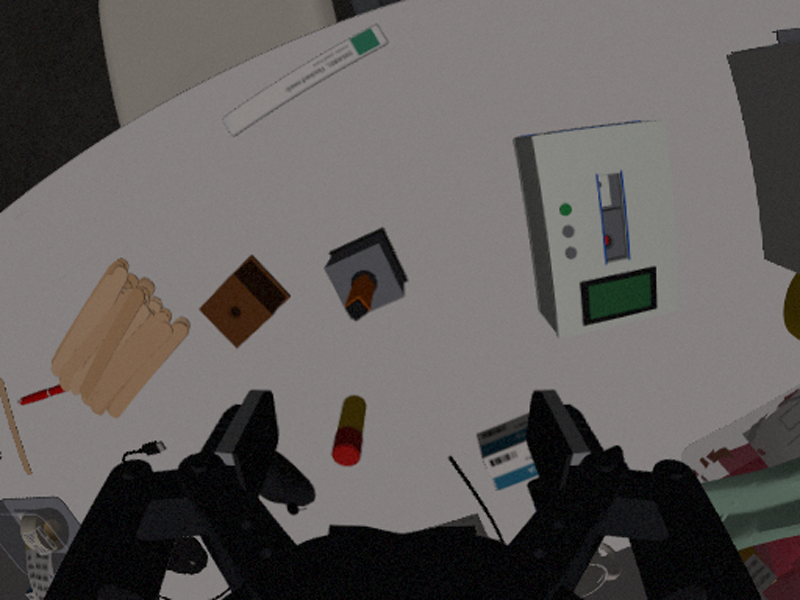

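```bash
python3 - <<'E'
from h import *
import pickle
o,im=pickle.load(open("w1.pkl","rb"));c=im["color"]
a=cv2.resize(c[140:212,200:268],(0,0),fx=8,fy=8,interpolation=cv2.INTER_CUBIC)
cv2.imwrite("pics/c2.png",cv2.convertScaleAbs(a,alpha=1.8))
E
```

```text
(no output)
```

View pics/c2.png

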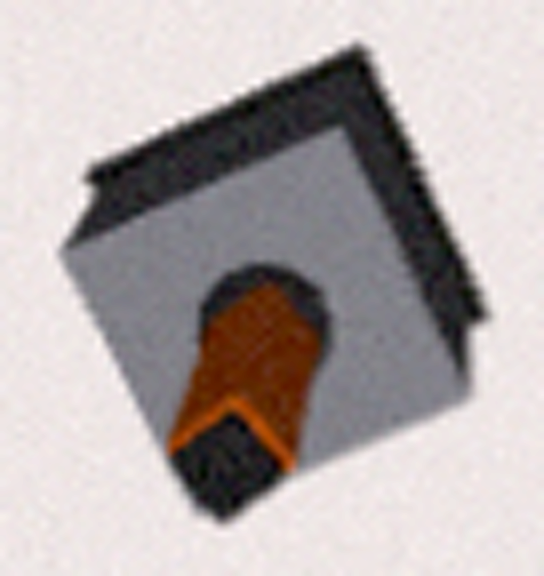

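```bash
python3 - <<'E'
from h import *
import pickle
o,im=pickle.load(open("w1.pkl","rb"))
f=lambda x,y,z:wcast(im,o,200+x/8-.5,140+y/8-.5,z)
L,T,Rr=[f(x,y,.115) for x,y in((171,450),(232,396),(294,466))]
B=f(222,521,.119);print(L,T,Rr,B,(L+Rr)/2)
for a,b in((L,T),(T,Rr)): e=b-a;print(np.degrees(np.arctan2(e[1],e[0])),np.linalg.norm(e))
C=[f(x,y,.055) for x,y in((62,250),(342,125),(470,400))];print(np.round(C,4),"center",(C[0]+C[2])/2)
for a,b in((0,1),(1,2)): e=C[b]-C[a];print(np.degrees(np.arctan2(e[1],e[0])),np.linalg.norm(e))
F=f(265,322,.059);print("flange",F)
k=.64
for n,p,z in(("button",(608,241),.042),): print(n,wcast(im,o,p[0]*k,p[1]*k,z))
Q=[wcast(im,o,u*k,v*k,.07) for u,v in((535,138),(660,121),(676,317),(559,336))];print(np.round(Q,4),np.mean(Q,0))
s=[wcast(im,o,u*k,v*k,.07) for u,v in((597,174),(619,171),(630,258),(606,263))];print("slot",np.round(s,4),np.mean(s,0))
E
```

```text
[ 0.51223129 -0.25600841  0.115     ] [ 0.5076903  -0.24524834  0.115     ] [ 0.51995199 -0.24076104  0.115     ] [ 0.52296945 -0.25216471  0.119     ] [ 0.51609164 -0.24838472  0.115     ]
112.88083106766376 0.01167902734418348
20.100683480302486 0.01305698647056988
[[ 0.4922 -0.2747  0.055 ]
 [ 0.488  -0.2252  0.055 ]
 [ 0.5376 -0.221   0.055 ]] center [ 0.51490313 -0.24788404  0.055     ]
94.81446726892621 0.04966816700310134
4.835325220886564 0.049799962481945605
flange [ 0.51333479 -0.24722561  0.059     ]
button [ 0.55192831 -0.03356342  0.042     ]
[[ 0.4454 -0.0834  0.07  ]
 [ 0.4578  0.0293  0.07  ]
 [ 0.6335  0.0116  0.07  ]
 [ 0.6103 -0.1051  0.07  ]] [ 0.53675378 -0.03692044  0.07      ]
slot [[ 0.4862 -0.0409  0.07  ]
 [ 0.4889 -0.0209  0.07  ]
 [ 0.563  -0.0273  0.07  ]
 [ 0.5602 -0.0504  0.07  ]] [ 0.52457076 -0.0348534   0.07      ]
```

Call:
play_rows --series '[[1,[-0.485,-0.646,0],[0,0,0]],[1,[0,0,0],[0,0,0.884]],[1,[0,0,0.4],[0,0,0.884]],[1,[0,0,0.4],[0,0,0.884]],[1,[0,0,0.4],[0,0,0.884]],[1,[0,0,0.4],[0,0,0.884]],[1,[0,0,0.4],[0,0,0.884]],[1,[0,0,0],[0,0,0.884]]]'

```text
t: 3.4
tool_pos: [0.5135, -0.2468, 0.1787]
tool_rot: [-1.77, -2.594, -0.0]
contact_force: [-0.4, -0.3, 1.1]
opening: 0.0856
grip_force: 0.0
```

Call:
play_rows --series '[[1,[0,0,0],[0,0,0]],[1,[0,0,0],[0,0,0]]]'

```text
t: 3.65
tool_pos: [0.5145, -0.2482, 0.1806]
tool_rot: [1.763, 2.597, 0.0]
contact_force: [0.1, 0.3, 0.2]
opening: 0.0852
grip_force: 0.0
```

```bash
python3 - <<'E'
from h import *
o,im=wpic("w2");plan((.514,-.248,.074))
c=im["color"];print(wproj(im,o,(.514,-.248,.119)),wproj(im,o,(.514,-.248,.055)),o["q"].round(3))
p=wproj(im,o,(.514,-.248,.119)).astype(int);x0=max(p[0]-50,0);y0=max(p[1]-50,0);print(x0,y0)
a=cv2.resize(c[y0:y0+90,x0:x0+100],(0,0),fx=6,fy=6,interpolation=cv2.INTER_CUBIC)
cv2.imwrite("pics/c3.png",cv2.convertScaleAbs(a,alpha=1.8))
E
```

```text
pos [ 0.5144 -0.2484  0.1804] tool-shift shares [ 0.015 -0.008  2.128] rows>= 2.1284720815891913
x axis [-0.368  0.93  -0.002] y [0.93  0.368 0.001] z [ 0.0019 -0.0012 -1.    ]
[255.67384331 208.99149087] [255.8899428  183.34915452] [-0.58  -0.04   1.792  0.     1.387 -0.958]
205 158
```

View pics/c3.png

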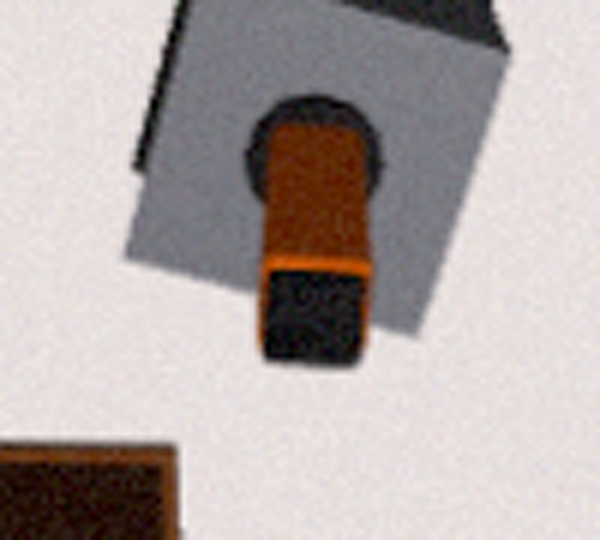

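Call:
play_rows --series '[[1,[0.01,0.01,0.7],[0,0,0]],[1,[0,0,0.7],[0,0,0]],[1,[0,0,0.73],[0,0,0]],[1,[0,0,0],[0,0,0]],[0,[0,0,0],[0,0,0]],[0,[0,0,0],[0,0,0]],[0,[0,0,0],[0,0,0]],[0,[0,0,0],[0,0,0]]]' --force 100

```text
t: 4.7
tool_pos: [0.5146, -0.2484, 0.0736]
tool_rot: [1.768, 2.595, 0.0]
contact_force: [-3.1, 2.3, 13.4]
opening: 0.0131
grip_force: 79.4
```

Call:
play_rows --series '[[0,[0,0,0],[0,0,0]],[0,[0,0,0],[0,0,0]],[0,[0,0,0],[0,0,0]]]'

```text
t: 5.08
tool_pos: [0.5148, -0.2484, 0.0737]
tool_rot: [1.767, 2.595, -0.0]
contact_force: [-1.1, -0.3, 6.9]
opening: 0.013
grip_force: 97.7
```

```bash
python3 - <<'E'
from h import *
o=ctrl.get_obs();print(o);plan((.514,-.248,.074))
E
```

```text
{'t': 5.075, 'q': array([-5.79775087e-01,  7.62277430e-02,  1.86499270e+00, -5.00972658e-05,
        1.19882701e+00, -9.54836237e-01]), 'dq': array([-0.00074219, -0.00044985, -0.00199143, -0.00087387,  0.00081688,
       -0.0002133 ]), 'effort': array([-1.82125886e-02, -3.33622026e+01, -3.04667866e+01,  1.41919722e-02,
       -2.04861369e-01,  1.46008311e-03]), 'tool_pos': array([ 0.51481275, -0.24844537,  0.07366266]), 'tool_rot': array([ 1.76744988e+00,  2.59538345e+00, -2.93950935e-05]), 'contact_force': array([-1.10075885, -0.34258329,  6.93078946]), 'wrist_torque': array([ 0.04881055,  0.09357542, -0.00428745]), 'grip_force': 97.70164132118225, 'opening': 0.012955680862334625}
pos [ 0.5148 -0.2484  0.0737] tool-shift shares [ 0.014 -0.012 -0.007] rows>= 0.014234474082606708
x axis [-0.366  0.93  -0.001] y [0.93  0.366 0.001] z [ 1.3e-03 -9.0e-04 -1.0e+00]
```

Call:
play_rows --series '[[0,[0,0,-0.4],[0,0,0]],[0,[0,0,-0.7],[0,0,0]],[0,[0,0,-0.9],[0,0,0]],[0,[0,0,-0.5],[0,0,0.86]],[0,[0,0,0],[0,0,0.86]],[0,[0,0,0],[0,0,0.86]],[0,[0,0,0],[0,0,0.86]],[0,[0.6,0.05,0],[0,0,0]]]'

```text
t: 6.08
tool_pos: [0.5193, -0.2191, 0.1982]
tool_rot: [-2.339, -2.097, 0.001]
contact_force: [0.8, 0.8, -0.1]
opening: 0.0128
grip_force: 98.0
```

Call:
play_rows --series '[[0,[0.8,0.05,0],[0,0,0]],[0,[0.8,0.05,0],[0,0,0]],[0,[0.8,0.05,0],[0,0,0]],[0,[0.7,0.05,0.2],[0,0,0]],[0,[0.4,0,0.3],[0,0,0]],[0,[0.2,0,0.2],[0,0,0]],[0,[0,0,0],[0,0,0]],[0,[0,0,0],[0,0,0]]]'

```text
t: 7.08
tool_pos: [0.5493, -0.0364, 0.1628]
tool_rot: [2.336, 2.1, -0.0]
contact_force: [-0.0, -0.8, -0.2]
opening: 0.0129
grip_force: 98.0
```

```bash
python3 - <<'E'
from h import *
o,im=wpic("w3");plan((.550,-.036,.164));print(o["contact_force"],o["opening"],o["t"])
p=o["tool_pos"]
c=im["color"];print("tip",wproj(im,o,p-[0,0,.0687]),wproj(im,o,(.55,-.036,.042)),o["q"].round(3))
y0,x0=100,180
a=cv2.resize(c[y0:y0+120,x0:x0+160],(0,0),fx=5,fy=5,interpolation=cv2.INTER_CUBIC)
cv2.imwrite("pics/c4.png",cv2.convertScaleAbs(a,alpha=1.8))
E
```

```text
pos [ 0.5495 -0.0365  0.1631] tool-shift shares [ 0.011  0.008 -0.018] rows>= 0.017803182050789967
x axis [ 0.106  0.994 -0.   ] y [ 0.994 -0.106  0.001] z [ 7.e-04 -4.e-04 -1.e+00]
[-0.03262779 -0.84040449 -0.16582305] 0.01289420078826001 7.075
tip [256.05226781 206.58081275] [256.88289326 185.42075883] [-0.201 -0.073  1.854 -0.     1.36  -0.095]
```

View pics/c4.png

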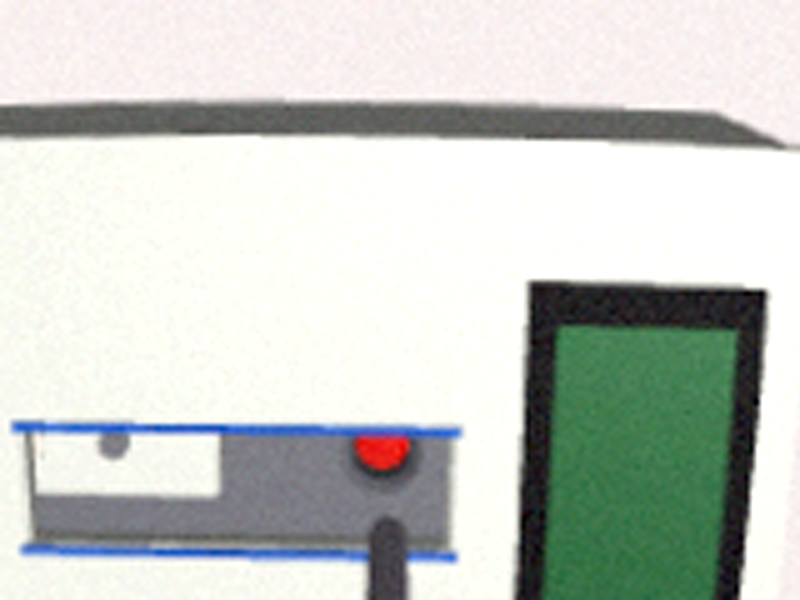

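```bash
python3 - <<'E'
from h import *
import pickle
o,im=pickle.load(open("w3.pkl","rb"))
f=lambda x,y,z:wcast(im,o,180+x/5-.4,100+y/5-.4,z)
S=np.array([f(x,y,.07) for x,y in((14,427),(460,433),(456,557),(24,551))])
print(S.round(4))
for a,b in((0,1),(3,2),(0,3),(1,2)): e=S[b]-S[a];print(np.degrees(np.arctan2(e[1],e[0])),np.linalg.norm(e))
c=S.mean(0);ex=(S[1]+S[2]-S[0]-S[3]);ex/=np.linalg.norm(ex);ey=np.array([-ex[1],ex[0],0]);print("centre",c,"ex",ex)
p=o["tool_pos"]
tp=f(387,528,p[2]-.0687);print("tip seen",tp,"tcp",p)
for z in(.034,.042,.05):
    b=f(382,443,z);print(z,b.round(4),"reader x rel slot centre",(b-c)@ex,"y",(b-c)@ey)
b=c+ex*((f(382,443,.042)-c)@ex);print("button target",b, "needs tip-shift along ex,ey", (b-tp)@ex,(b-tp)@ey, "by TCP",(b-p)@ex,(b-p)@ey)
E
```

```text
[[ 0.4882 -0.0199  0.07  ]
 [ 0.5631 -0.0292  0.07  ]
 [ 0.5604 -0.0513  0.07  ]
 [ 0.4856 -0.0425  0.07  ]]
-7.0241373645065 0.07545780274432763
-6.733952179188761 0.07527091865483371
-96.45719196425007 0.022707642274664052
-96.92958999763401 0.022325338993772877
centre [ 0.52431274 -0.03572382  0.07      ] ex [ 0.99280084 -0.11977686  0.        ]
tip seen [ 0.55018533 -0.03535514  0.09407591] tcp [ 0.54934328 -0.03640656  0.16277591]
0.034 [ 0.5486 -0.0412  0.034 ] reader x rel slot centre 0.024753184514819598 y -0.0025452781136387766
0.042 [ 0.5489 -0.0386  0.042 ] reader x rel slot centre 0.0247477645204793 y 7.242154913906735e-05
0.05 [ 0.5492 -0.036   0.05  ] reader x rel slot centre 0.024742344526139003 y 0.0026901212119169395
button target [ 0.54888234 -0.03868803  0.07      ] needs tip-shift along ex,ey -0.0008944052774432261 -0.0034649689977985813 by TCP -0.00018435407977746162 -0.0023202544397340472
```

Call:
play_rows --series '[[0,[-0.058,-0.01,0],[0,0,0.1]],[0,[0,0,0.2],[0,0,0]],[0,[0,0,0.3],[0,0,0]],[0,[0,0,0.16],[0,0,0]],[0,[0,0,0],[0,0,0]],[0,[0,0,0],[0,0,0]]]'

```text
t: 7.88
tool_pos: [0.5486, -0.0383, 0.1297]
tool_rot: [2.35, 2.085, 0.0]
contact_force: [0.2, -0.1, -0.6]
opening: 0.0124
grip_force: 98.0
```

```bash
cat > st.py <<'E'
from h import *
o=ctrl.get_obs();p=o["tool_pos"];ex=np.array([.9928,-.1198,0]);ey=np.array([.1198,.9928,0]);b=np.array([.5489,-.0387,0])
print("t",o["t"],"tipz",p[2]-.0687,"rel ex,ey",(p-b)@ex,(p-b)@ey,"F ex,ey,z",(o["contact_force"]@ex).round(2),(o["contact_force"]@ey).round(2),o["contact_force"][2].round(2),"tq",o["wrist_torque"].round(3),o["tool_rot"].round(3))
E
python3 - <<'E'
from st import *
plan((.5489,-.0387,.128));o,im=wpic("w4")
c=im["color"];y0,x0=120,180
a=cv2.resize(c[y0:y0+110,x0:x0+150],(0,0),fx=5,fy=5,interpolation=cv2.INTER_CUBIC)
cv2.imwrite("pics/c5.png",cv2.convertScaleAbs(a,alpha=1.8))
E
```

```text
t 7.875 tipz 0.06101345102976265 rel ex,ey -0.0003304835504182439 0.00031510651632943055 F ex,ey,z 0.2 -0.08 -0.6 tq [0.002 0.028 0.034] [2.35  2.085 0.   ]
pos [ 0.5486 -0.0383  0.1297] tool-shift shares [-0.006  0.007  0.034] rows>= 0.03427129460683732
x axis [ 0.119  0.993 -0.   ] y [ 0.993 -0.119  0.   ] z [ 3.e-04 -1.e-04 -1.e+00]
```

View pics/c5.png

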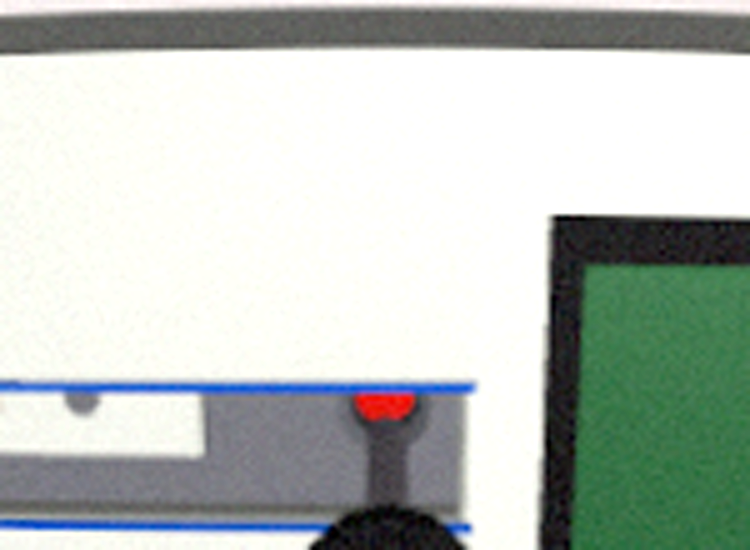

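Call:
play_rows --series '[[0,[0,0,0.04],[0,0,0]],[0,[0,0,0.04],[0,0,0]],[0,[0,0,0.02],[0,0,0]],[0,[0,0,0.02],[0,0,0]],[0,[0,0,0],[0,0,0]]]'

```text
t: 8.55
tool_pos: [0.5484, -0.0384, 0.1234]
tool_rot: [-2.35, -2.085, 0.0]
contact_force: [0.3, 0.5, -0.7]
opening: 0.0128
grip_force: 98.0
```

Call:
play_rows --series '[[0,[0,0,0.02],[0,0,0]],[0,[0,0,0.02],[0,0,0]],[0,[0,0,0],[0,0,0]]]'

```text
t: 8.93
tool_pos: [0.5484, -0.0384, 0.1214]
tool_rot: [-2.35, -2.085, 0.0]
contact_force: [0.1, -0.2, -0.6]
opening: 0.0128
grip_force: 98.0
```

Call:
play_rows --series '[[0,[0,0,0.02],[0,0,0]],[0,[0,0,0.02],[0,0,0]],[0,[0,0,0],[0,0,0]]]'

```text
t: 9.3
tool_pos: [0.5483, -0.0384, 0.1194]
tool_rot: [-2.35, -2.085, 0.0]
contact_force: [-0.2, -0.6, 0.0]
opening: 0.0125
grip_force: 98.0
```

Call:
play_rows --series '[[0,[0,0,0.02],[0,0,0]],[0,[0,0,0.02],[0,0,0]],[0,[0,0,0],[0,0,0]]]'

```text
t: 9.68
tool_pos: [0.5483, -0.0383, 0.1174]
tool_rot: [-2.35, -2.085, 0.0]
contact_force: [1.2, 0.0, -0.9]
opening: 0.0126
grip_force: 98.0
```

Call:
play_rows --series '[[0,[0,0,0.02],[0,0,0]],[0,[0,0,0.02],[0,0,0]],[0,[0,0,0],[0,0,0]]]'

```text
t: 10.05
tool_pos: [0.5483, -0.0384, 0.1154]
tool_rot: [-2.35, -2.085, 0.0]
contact_force: [0.0, 0.1, -0.9]
opening: 0.0129
grip_force: 98.0
```

Call:
play_rows --series '[[0,[0,0,0.02],[0,0,0]],[0,[0,0,0.01],[0,0,0]],[0,[0,0,0],[0,0,0]]]'

```text
t: 10.42
tool_pos: [0.5484, -0.0384, 0.114]
tool_rot: [-2.35, -2.085, 0.0]
contact_force: [-0.1, -0.6, -0.9]
opening: 0.0128
grip_force: 98.0
```

Call:
play_rows --series '[[0,[0,0,0.02],[0,0,0]],[0,[0,0,0.02],[0,0,0]],[0,[0,0,0],[0,0,0]]]'

```text
t: 10.8
tool_pos: [0.5484, -0.0384, 0.112]
tool_rot: [-2.35, -2.085, 0.0]
contact_force: [1.0, -0.6, -0.9]
opening: 0.0125
grip_force: 98.1
```

Call:
play_rows --series '[[0,[0,0,0.02],[0,0,0]],[0,[0,0,0.01],[0,0,0]],[0,[0,0,0],[0,0,0]]]'

```text
t: 11.18
tool_pos: [0.5486, -0.0384, 0.111]
tool_rot: [2.35, 2.085, 0.0]
contact_force: [-0.7, 0.5, 3.4]
opening: 0.0127
grip_force: 98.5
```

Call:
play_rows --series '[[0,[0,0,0.02],[0,0,0]],[0,[0,0,0.01],[0,0,0]],[0,[0,0,0],[0,0,0]]]'

```text
t: 11.55
tool_pos: [0.5487, -0.0384, 0.1093]
tool_rot: [2.35, 2.085, 0.001]
contact_force: [-0.8, 0.5, 5.0]
opening: 0.0128
grip_force: 98.6
```

Call:
play_rows --series '[[0,[0,0,0.02],[0,0,0]],[0,[0,0,0.02],[0,0,0]],[0,[0,0,0],[0,0,0]]]'

```text
t: 11.92
tool_pos: [0.5487, -0.0384, 0.1075]
tool_rot: [2.349, 2.085, 0.001]
contact_force: [-1.2, -0.0, 6.3]
opening: 0.0125
grip_force: 98.8
```

Call:
play_rows --series '[[0,[0,0,0.01],[0,0,0]],[0,[0,0,0.01],[0,0,0]],[0,[0,0,0],[0,0,0]]]'

```text
t: 12.3
tool_pos: [0.5488, -0.0384, 0.1066]
tool_rot: [2.349, 2.085, 0.001]
contact_force: [-0.9, 0.7, 6.4]
opening: 0.0129
grip_force: 99.0
```

```bash
python3 st.py
```

```text
t 12.3 tipz 0.03792781293578283 rel ex,ey -0.00016103039324044744 0.0002583479201892159 F ex,ey,z -0.98 0.56 6.37 tq [0.035 0.409 0.034] [2.349e+00 2.085e+00 1.000e-03]
```

Call:
play_rows --series '[[0,[0,0,0.01],[0,0,0]],[0,[0,0,0.01],[0,0,0]],[0,[0,0,0],[0,0,0]]]'

```text
t: 12.68
tool_pos: [0.5488, -0.0384, 0.1058]
tool_rot: [2.349, 2.085, 0.001]
contact_force: [-1.8, -0.3, 7.3]
opening: 0.0125
grip_force: 99.1
```

Call:
play_rows --series '[[0,[0,0,0.01],[0,0,0]],[0,[0,0,0],[0,0,0]]]'

```text
t: 12.92
tool_pos: [0.5489, -0.0385, 0.1056]
tool_rot: [2.349, 2.085, 0.001]
contact_force: [-1.7, -0.3, 8.7]
opening: 0.0126
grip_force: 99.2
```

Call:
play_rows --series '[[0,[0,0,0.01],[0,0,0]],[0,[0,0,0],[0,0,0]]]'

```text
t: 13.18
tool_pos: [0.549, -0.0385, 0.1054]
tool_rot: [2.349, 2.085, 0.001]
contact_force: [-3.7, 0.1, 9.7]
opening: 0.013
grip_force: 99.4
```

Call:
play_rows --series '[[0,[0,0,0],[0,0,0]],[0,[0,0,0],[0,0,0]]]'

```text
t: 13.42
tool_pos: [0.549, -0.0385, 0.1054]
tool_rot: [2.349, 2.085, 0.001]
contact_force: [-2.4, -0.0, 8.9]
opening: 0.0124
grip_force: 99.4
```

Call:
play_rows --series '[[0,[0,0,0.01],[0,0,0]],[0,[0,-0.03,0],[0,0,0]],[0,[0,0,0],[0,0,0]]]'

```text
t: 13.8
tool_pos: [0.5485, -0.0384, 0.1055]
tool_rot: [2.348, 2.083, 0.004]
contact_force: [-0.7, 0.3, 9.5]
opening: 0.0125
grip_force: 99.3
```

```bash
python3 st.py
```

```text
t 13.8 tipz 0.036815732321913916 rel ex,ey -0.00040705606677119045 0.00022343599194094157 F ex,ey,z -0.77 0.17 9.49 tq [0.081 0.074 0.006] [2.348 2.083 0.004]
```

Call:
play_rows --series '[[0,[0,-0.03,0],[0,0,0]],[0,[0,-0.03,0],[0,0,0]],[0,[0,0,0],[0,0,0]]]'

```text
t: 14.18
tool_pos: [0.5465, -0.0382, 0.1057]
tool_rot: [2.346, 2.081, 0.007]
contact_force: [2.2, 0.7, 7.1]
opening: 0.0125
grip_force: 99.0
```

Call:
play_rows --series '[[0,[0,-0.03,0],[0,0,0]],[0,[0,-0.03,0],[0,0,0]],[0,[0,0,0],[0,0,0]]]'

```text
t: 14.55
tool_pos: [0.5435, -0.0378, 0.1057]
tool_rot: [2.346, 2.081, 0.007]
contact_force: [2.1, -0.6, 6.9]
opening: 0.0123
grip_force: 99.0
```

```bash
python3 st.py
```

```text
t 14.55 tipz 0.03696813275267739 rel ex,ey -0.005449116310274902 0.00022501568930737283 F ex,ey,z 2.11 -0.36 6.92 tq [ 0.026 -0.523  0.039] [2.346 2.081 0.007]
```

Call:
play_rows --series '[[0,[0,0,0.02],[0,0,0]],[0,[0,0,0.01],[0,0,0]],[0,[0,0,0],[0,0,0]]]'

```text
t: 14.92
tool_pos: [0.5438, -0.0379, 0.1053]
tool_rot: [2.346, 2.081, 0.007]
contact_force: [0.5, 0.5, 12.5]
opening: 0.0122
grip_force: 99.7
```

```bash
python3 st.py
```

```text
t 14.925 tipz 0.03658737198770465 rel ex,ey -0.005133199295467312 0.00021051414464251828 F ex,ey,z 0.41 0.57 12.49 tq [ 0.13  -0.051 -0.009] [2.346 2.081 0.007]
```

Call:
play_rows --series '[[0,[0,-0.04,0],[0,0,0]],[0,[0,-0.04,0],[0,0,0]],[0,[0,0,0],[0,0,0]]]'

```text
t: 15.3
tool_pos: [0.5404, -0.0375, 0.1054]
tool_rot: [2.345, 2.08, 0.009]
contact_force: [0.9, 0.2, 10.4]
opening: 0.0124
grip_force: 99.5
```

Call:
play_rows --series '[[0,[0,-0.04,0.01],[0,0,0]],[0,[0,-0.04,0.005],[0,0,0]],[0,[0,0,0],[0,0,0]]]'

```text
t: 15.68
tool_pos: [0.5369, -0.0371, 0.1052]
tool_rot: [2.344, 2.08, 0.01]
contact_force: [1.2, 0.8, 12.2]
opening: 0.0127
grip_force: 99.7
```

Call:
play_rows --series '[[0,[0,-0.04,0],[0,0,0]],[0,[0,-0.04,0],[0,0,0]],[0,[0,0,0],[0,0,0]]]'

```text
t: 16.05
tool_pos: [0.5328, -0.0366, 0.1051]
tool_rot: [2.345, 2.08, 0.01]
contact_force: [1.7, 0.3, 12.5]
opening: 0.0124
grip_force: 99.6
```

```bash
python3 st.py
```

```text
t 16.05 tipz 0.03641606311898821 rel ex,ey -0.016208034917925655 0.00016742714129662232 F ex,ey,z 1.68 0.55 12.45 tq [ 0.11  -0.502  0.007] [2.345 2.08  0.01 ]
```

Call:
play_rows --series '[[0,[0,-0.04,0],[0,0,0]],[0,[0,-0.04,0],[0,0,0]],[0,[0,0,0],[0,0,0]]]'

```text
t: 16.42
tool_pos: [0.5288, -0.0361, 0.105]
tool_rot: [2.345, 2.08, 0.01]
contact_force: [2.8, 2.0, 13.0]
opening: 0.0128
grip_force: 99.6
```

Call:
play_rows --series '[[0,[0,-0.04,0],[0,0,0]],[0,[0,-0.04,0],[0,0,0]],[0,[0,0,0],[0,0,0]]]'

```text
t: 16.8
tool_pos: [0.5248, -0.0356, 0.105]
tool_rot: [2.345, 2.08, 0.01]
contact_force: [1.7, 0.9, 11.6]
opening: 0.0127
grip_force: 99.6
```

Call:
play_rows --series '[[0,[0,-0.04,0.004],[0,0,0]],[0,[0,-0.04,0],[0,0,0]],[0,[0,0,0],[0,0,0]]]'

```text
t: 17.18
tool_pos: [0.5209, -0.0351, 0.1049]
tool_rot: [2.344, 2.08, 0.01]
contact_force: [1.6, -0.1, 12.4]
opening: 0.0131
grip_force: 99.6
```

Call:
play_rows --series '[[0,[0,-0.04,0],[0,0,0]],[0,[0,-0.04,0],[0,0,0]],[0,[0,0,0],[0,0,0]]]'

```text
t: 17.55
tool_pos: [0.5169, -0.0347, 0.1048]
tool_rot: [2.345, 2.08, 0.01]
contact_force: [1.4, 0.6, 11.9]
opening: 0.0128
grip_force: 99.6
```

```bash
python3 st.py
```

```text
t 17.55 tipz 0.03613287318866744 rel ex,ey -0.032234839144001874 0.00016896108449876332 F ex,ey,z 1.35 0.79 11.87 tq [ 0.118 -0.483 -0.033] [2.345 2.08  0.01 ]
```

Call:
play_rows --series '[[0,[0,-0.04,0.004],[0,0,0]],[0,[0,-0.04,0],[0,0,0]],[0,[0,0,0],[0,0,0]]]'

```text
t: 17.92
tool_pos: [0.513, -0.0342, 0.1047]
tool_rot: [2.345, 2.08, 0.01]
contact_force: [2.3, 1.2, 11.9]
opening: 0.0126
grip_force: 99.6
```

Call:
play_rows --series '[[0,[0,-0.04,0],[0,0,0]],[0,[0,-0.04,0],[0,0,0]],[0,[0,0,0],[0,0,0]]]'

```text
t: 18.3
tool_pos: [0.509, -0.0337, 0.1046]
tool_rot: [2.345, 2.08, 0.01]
contact_force: [1.5, 0.9, 11.9]
opening: 0.0128
grip_force: 99.6
```

Call:
play_rows --series '[[0,[0,-0.04,0.004],[0,0,0]],[0,[0,-0.03,0],[0,0,0]],[0,[0,0,0],[0,0,0]]]'

```text
t: 18.68
tool_pos: [0.5056, -0.0333, 0.1045]
tool_rot: [2.344, 2.08, 0.01]
contact_force: [1.8, 1.2, 12.9]
opening: 0.0125
grip_force: 99.6
```

```bash
python3 st.py
```

```text
t 18.675 tipz 0.03583346598678179 rel ex,ey -0.04361666484814581 0.00016663382473922327 F ex,ey,z 1.69 1.37 12.88 tq [ 0.128 -0.491  0.046] [2.344 2.08  0.01 ]
```

Call:
play_rows --series '[[0,[0,-0.03,0],[0,0,0]],[0,[0,-0.03,0],[0,0,0]],[0,[0,0,0],[0,0,0]]]'

```text
t: 19.05
tool_pos: [0.5026, -0.0329, 0.1045]
tool_rot: [2.344, 2.08, 0.01]
contact_force: [2.5, -0.1, 12.5]
opening: 0.0123
grip_force: 99.6
```

Call:
play_rows --series '[[0,[0,-0.03,0.002],[0,0,0]],[0,[0,-0.02,0],[0,0,0]],[0,[0,0,0],[0,0,0]]]'

```text
t: 19.42
tool_pos: [0.5002, -0.0327, 0.1044]
tool_rot: [2.344, 2.08, 0.01]
contact_force: [2.1, -0.0, 11.5]
opening: 0.0126
grip_force: 99.6
```

```bash
python3 st.py
```

```text
t 19.425 tipz 0.03574502649913082 rel ex,ey -0.04906463960106842 0.00015879222374008014 F ex,ey,z 2.08 0.22 11.53 tq [ 0.14  -0.492 -0.011] [2.344 2.08  0.01 ]
```

Call:
play_rows --series '[[0,[0,-0.02,0],[0,0,0]],[0,[0,-0.02,0],[0,0,0]],[0,[0,0,0],[0,0,0]]]'

```text
t: 19.8
tool_pos: [0.4982, -0.0324, 0.1044]
tool_rot: [2.344, 2.08, 0.01]
contact_force: [2.8, 0.8, 12.0]
opening: 0.013
grip_force: 99.6
```

Call:
play_rows --series '[[0,[0,-0.02,0],[0,0,0]],[0,[0,0,0],[0,0,0]]]'

```text
t: 20.05
tool_pos: [0.4977, -0.0323, 0.1045]
tool_rot: [2.344, 2.079, 0.012]
contact_force: [3.4, -0.3, 10.2]
opening: 0.0128
grip_force: 99.5
```

```bash
python3 st.py
```

```text
t 20.05 tipz 0.03576431741128677 rel ex,ey -0.05158743355001104 0.00017414582750790712 F ex,ey,z 3.45 0.09 10.22 tq [ 0.113 -0.919 -0.03 ] [2.344 2.079 0.012]
```

Call:
play_rows --series '[[0,[0,-0.015,0],[0,0,0]],[0,[0,0,0],[0,0,0]]]'

```text
t: 20.3
tool_pos: [0.4974, -0.0323, 0.1045]
tool_rot: [2.343, 2.078, 0.013]
contact_force: [5.5, 0.4, 10.2]
opening: 0.0126
grip_force: 99.4
```

```bash
python3 st.py
```

```text
t 20.3 tipz 0.03582697023049375 rel ex,ey -0.05188896445889652 0.0001462271567260554 F ex,ey,z 5.46 1.04 10.23 tq [ 8.20e-02 -1.25e+00 -1.00e-03] [2.343 2.078 0.013]
```

Call:
play_rows --series '[[0,[0,0,-0.05],[0,0,0]],[0,[0,0,-0.06],[0,0,0]],[0,[0,0.04,-0.06],[0,0,0]],[0,[0,0.03,-0.06],[0,0,0]],[0,[0,0,-0.3],[0,0,0]],[0,[0,0,-0.4],[0,0,0]],[0,[0,0,-0.5],[0,0,0]],[0,[0,0,0],[0,0,0]]]'

```text
t: 21.3
tool_pos: [0.4966, -0.0322, 0.1741]
tool_rot: [2.348, 2.084, 0.002]
contact_force: [-0.0, -0.8, -0.4]
opening: 0.0123
grip_force: 98.2
```

```bash
python3 st.py; python3 - <<'E'
from h import *
plan((.5148,-.2484,.19))
o,im=wpic("w5");c=im["color"];y0,x0=80,170
a=cv2.resize(c[y0:y0+120,x0:x0+160],(0,0),fx=5,fy=5,interpolation=cv2.INTER_CUBIC)
cv2.imwrite("pics/c6.png",cv2.convertScaleAbs(a,alpha=1.8))
E
```

```text
t 21.3 tipz 0.10535926187375068 rel ex,ey -0.05267537306016088 0.00019593270078719098 F ex,ey,z 0.05 -0.78 -0.38 tq [ 0.003 -0.037  0.016] [2.348e+00 2.084e+00 2.000e-03]
pos [ 0.4966 -0.0322  0.1741] tool-shift shares [-4.25   0.876 -0.316] rows>= 4.2502336386435715
x axis [ 0.119  0.993 -0.   ] y [ 0.993 -0.119  0.002] z [ 2.2e-03 -5.0e-04 -1.0e+00]
```

View pics/c6.png

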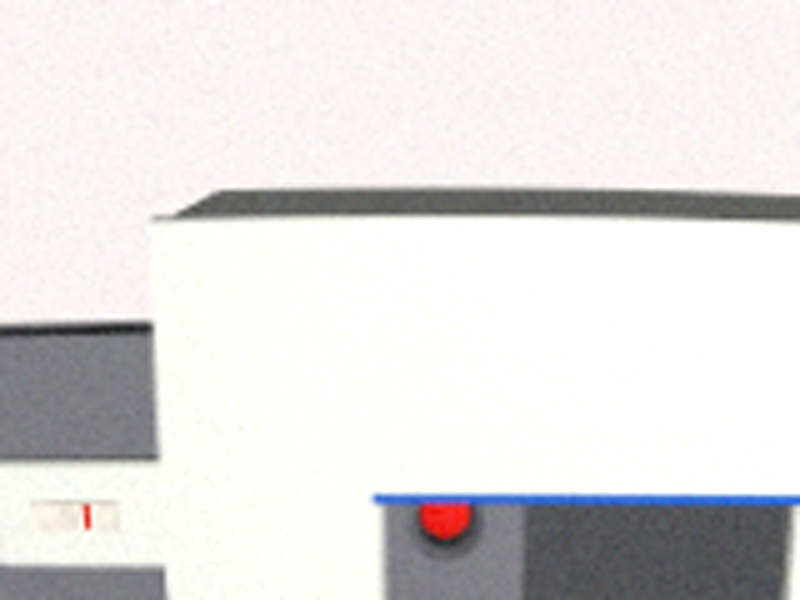

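Call:
play_rows --series '[[0,[-0.6,0.13,-0.32],[0,0,0]],[0,[-0.8,0.16,0],[0,0,0]],[0,[-0.8,0.16,0],[0,0,0]],[0,[-0.8,0.16,0],[0,0,0]],[0,[-0.75,0.15,0],[0,0,0]],[0,[-0.5,0.116,0],[0,0,0]],[0,[0,0,0],[0,0,-0.885]],[0,[0,0,0],[0,0,-0.885]]]'

```text
t: 22.35
tool_pos: [0.5137, -0.2481, 0.1867]
tool_rot: [-2.069, -2.36, 0.0]
contact_force: [0.2, 0.2, -0.4]
opening: 0.0129
grip_force: 98.3
```

Call:
play_rows --series '[[0,[0,0,0],[0,0,-0.885]],[0,[0,0,0],[0,0,-0.885]],[0,[0,0,0],[0,0,0]],[0,[0,0,0],[0,0,0]]]'

```text
t: 22.85
tool_pos: [0.514, -0.2479, 0.1875]
tool_rot: [-1.77, -2.594, -0.0]
contact_force: [0.4, -0.6, -1.1]
opening: 0.0126
grip_force: 98.3
```

```bash
python3 - <<'E'
from h import *
plan((.5148,-.2484,.132))
o,im=wpic("w5");print(o["tool_rot"],o["t"]);c=im["color"];p=o["tool_pos"]
print("tip",wproj(im,o,p-[0,0,.0687]),"hole",wproj(im,o,(.5148,-.2484,.055)))
y0,x0=140,190
a=cv2.resize(c[y0:y0+100,x0:x0+130],(0,0),fx=6,fy=6,interpolation=cv2.INTER_CUBIC)
cv2.imwrite("pics/c7.png",cv2.convertScaleAbs(a,alpha=1.8))
E
```

```text
pos [ 0.514  -0.2479  0.1875] tool-shift shares [-0.016  0.012  1.11 ] rows>= 1.1096425664068696
x axis [-0.365  0.931  0.001] y [ 0.931  0.365 -0.001] z [-1.e-03  8.e-04 -1.e+00]
[-1.76957831e+00 -2.59427324e+00 -1.57163391e-04] 22.85
tip [256.43547156 206.2873774 ] hole [257.19100025 182.82363853]
```

View pics/c7.png

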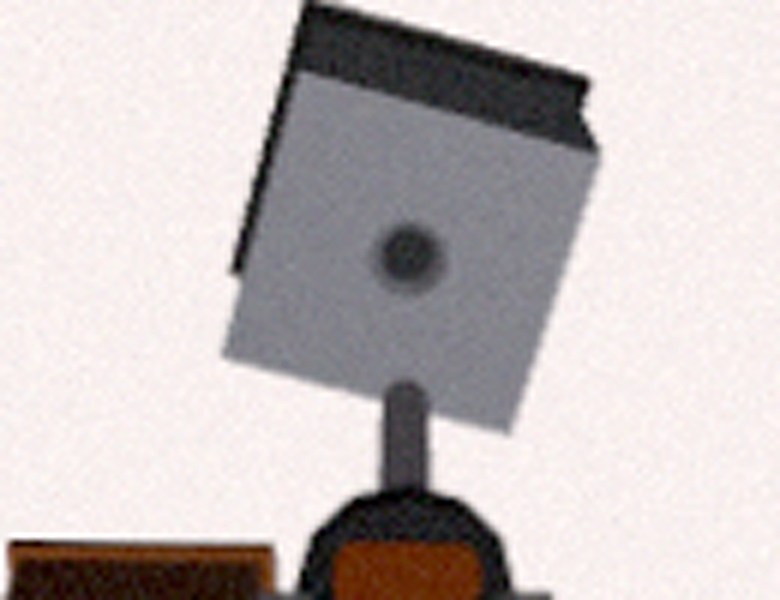

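Call:
play_rows --series '[[0,[-0.016,0.012,0.3],[0,0,0]],[0,[0,0,0.5],[0,0,0]],[0,[0,0,0.36],[0,0,0]],[0,[0,0,0.04],[0,0,0]],[0,[0,0,0.04],[0,0,0]],[0,[0,0,0],[0,0,0]]]'

```text
t: 23.65
tool_pos: [0.5156, -0.2492, 0.127]
tool_rot: [1.768, 2.595, 0.0]
contact_force: [-0.2, 0.2, -1.2]
opening: 0.0128
grip_force: 98.2
```

```bash
python3 - <<'E'
from h import *
plan((.5148,-.2484,.0745))
print(ctrl.get_obs()["contact_force"])
E
```

```text
pos [ 0.5156 -0.2492  0.127 ] tool-shift shares [ 0.022 -0.011  1.05 ] rows>= 1.0501950860701186
x axis [-0.366  0.931 -0.001] y [0.931 0.366 0.001] z [ 1.3e-03 -8.0e-04 -1.0e+00]
[-0.18394525  0.19337821 -1.18347642]
```

Call:
play_rows --series '[[0,[0.022,-0.011,0],[0,0,0]],[0,[0,0,0.06],[0,0,0]],[0,[0,0,0.08],[0,0,0]],[0,[0,0,0.1],[0,0,0]],[0,[0,0,0],[0,0,0]]]'

```text
t: 24.28
tool_pos: [0.5137, -0.2477, 0.1132]
tool_rot: [-1.767, -2.595, 0.0]
contact_force: [-0.2, 0.0, -0.2]
opening: 0.0124
grip_force: 98.2
```

Call:
play_rows --series '[[0,[-0.012,0.008,0.15],[0,0,0]],[0,[0,0,0.2],[0,0,0]],[0,[0,0,0.2],[0,0,0]],[0,[0,0,0.15],[0,0,0]],[0,[0,0,0.04],[0,0,0]],[0,[0,0,0],[0,0,0]]]'

```text
t: 25.02
tool_pos: [0.5148, -0.2484, 0.077]
tool_rot: [-1.768, -2.597, -0.0]
contact_force: [0.2, 0.3, -0.5]
opening: 0.013
grip_force: 98.2
```

Call:
play_rows --series '[[0,[0,0,0.03],[0,0,0]],[0,[0,0,0.02],[0,0,0]],[0,[0,0,0],[0,0,0]]]'

```text
t: 25.4
tool_pos: [0.5148, -0.2484, 0.0747]
tool_rot: [1.768, 2.596, -0.0]
contact_force: [0.4, 0.5, -0.6]
opening: 0.0129
grip_force: 98.2
```

Call:
play_rows --series '[[0,[0,0,0.02],[0,0,0]],[0,[0,0,0],[0,0,0]]]'

```text
t: 25.65
tool_pos: [0.5149, -0.2484, 0.0737]
tool_rot: [1.768, 2.596, 0.0]
contact_force: [0.0, -0.2, -0.2]
opening: 0.0123
grip_force: 98.6
```

Call:
play_rows --series '[[0,[0,0,0.01],[0,0,0]],[0,[0,0,0],[0,0,0]],[0.4,[0,0,0],[0,0,0]],[0.7,[0,0,0],[0,0,0]],[1,[0,0,0],[0,0,0]],[1,[0,0,0],[0,0,0]],[1,[0,0,0],[0,0,0]]]'

```text
t: 26.52
tool_pos: [0.5148, -0.2484, 0.0731]
tool_rot: [-1.768, -2.597, 0.0]
contact_force: [-0.3, -0.3, -0.6]
opening: 0.0855
grip_force: 0.0
```

Call:
play_rows --series '[[1,[0,0,-0.4],[0,0,0]],[1,[0,0,-0.8],[0,0,0]],[1,[0,0,-1],[0,0,0]],[1,[0,0,0],[0,0,0]],[1,[0,0,0],[0,0,0]]]'

```text
t: 27.15
tool_pos: [0.5149, -0.2485, 0.1841]
tool_rot: [1.768, 2.595, -0.0]
contact_force: [-0.3, 0.0, -0.8]
opening: 0.0856
grip_force: 0.0
```

```bash
python3 - <<'E'
from h import *
o,im=wpic("w6");print(o["opening"],o["t"],o["tool_pos"],o["contact_force"]);c=im["color"]
y0,x0=120,180
a=cv2.resize(c[y0:y0+120,x0:x0+150],(400,320),interpolation=cv2.INTER_CUBIC)
t=imaging.get_image("top")["color"][150:270,140:290]
b=cv2.resize(t,(400,320),interpolation=cv2.INTER_CUBIC)
cv2.imwrite("pics/c8.png",cv2.convertScaleAbs(cv2.hconcat([a,b]),alpha=1.8))
E
```

```text
0.08556755898188938 27.15 [ 0.51493765 -0.248474    0.18413131] [-0.29206926  0.00719234 -0.82349588]
```

View pics/c8.png

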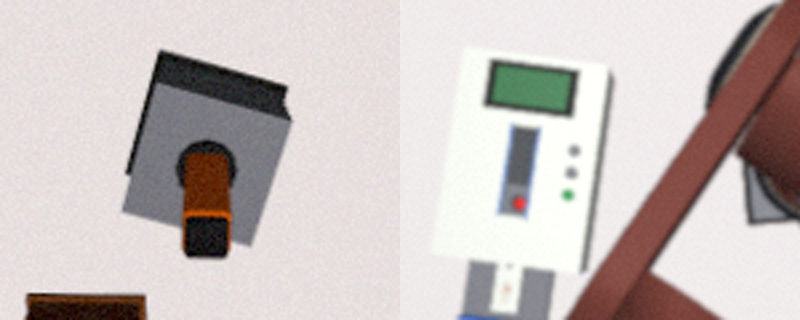

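The left half of the picture shows the pin tool standing seated in its stand. The right half shows the tray out with the red button at the slot's front end, so I'm handing the job in.

```bash
python3 -c "
from station import ctrl
print(ctrl.finish_job())"
```

```text
the job is handed in; nothing more can be done
None
```

The job is handed in: I pressed the button down by feel, pushed the tray out to its stop and stood the pin tool back in its stand; the last pictures show the tray out and the tool seated, though the hand-in returned no verdict.

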